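# Box up the red specimen and shut the lid

## Robot

A 6-joint arm with a two-finger parallel gripper is mounted at the origin on a cart in front of the work surface, level with it; the furniture and walls round the work are solid. World frame = base frame: x ahead of the robot, y to its left, z up, the work surface at z = 0. Lengths are in m, angles in rad, forces in N, time in s.
With the tool pointing down it reaches from about 0.35 to 0.775 m from the base axis. Payload 5.5 kg.
Tool frame: the origin (TCP) lies at the very end of the fingers, on their centre line; the grasp point (between the pads) lies 19 mm behind it; x points along the fingers, y is the direction in which the jaws open and shut, and the axes are right-handed (so a half turn about x gives the same grasp; the last joint's range is limited). The gripper opens to 85 mm and grips with 20 to 120 N. Pads are 22 mm wide; open, the fingers measure 114 mm over their backs; the gripper's body (76 mm by 85 mm) begins 54 mm behind the grasp point. The pads swing forward as they close: fully open they stand 13 mm farther back than shut.
Start: joints at [1.055, 0.313, 0.046, 1.304, 0, 1.431], TCP at [0.211, 0.535, 0.231] pointing down, gripper open.
Joint ranges: [-2.76, 2.76], [-0.86, 1.69], [-1.03, 1.26], [-2.2, 2.34], [-1.47, 1.5], [-3.14, 3.14]. Speed limits (rad/s): [2.57, 2.57, 3.14, 3.14, 3.14, 3.14].

## Interface

Orientations are given as a unit quaternion [w, x, y, z].
In Python, from workcell import readout, cams, env, finder gives the robot as it stands.
- The arm moves only by the tool drive_tool, never from a script. Its argument "moves" is a list that holds one entry, the list of rows, each a list of 7 numbers: the shift along the tool's x, y, z in m, then the turn, a rotation vector about the tool's x, y, z in rad, then the closure in counts, from 0 (fully open) to 255 (shut). A call has exactly 5 rows; each row is the pose to reach, as a shift and turn from the pose measured when the call began, along the tool's axes at that moment; what a row does not reach only later rows make up. A row lasts 1/8 s, in which the tool goes at most 62.5 mm and 10.7 degrees, less where a joint would pass 70% of its speed; a pose out of reach is approached as far as the arm can. A call with a gripper value outside its range is refused whole. The fingers move at their own pace and stop on an object; "squeeze" is the grip in N (left out, the last holds). Time passes only in rows, so rows that repeat a pose let the fingers close, or fill a call up. It gives the time, the measured TCP pose, the force and the opening at its end, in the units of the state.
- readout.get_state(): the state, without advancing time (a new reading comes with each control period).
- cams.read_camera(name): name is "scene" or "side" or "wrist"; returns the picture (420x560x3 uint8, blue, green, red); there is no depth.
- cams.camera_params(name): a dict with "mtx" (3x3 intrinsics, pixels), "R" (3x3) and "t" (3): a world point X has camera coordinates R X + t; the wrist camera has in their place "mount" (4x4, takes a point from camera to tool coordinates, whose origin is the TCP and whose axes are the tool frame's). Camera axes: x right, y down, z forward; pixel columns grow to the right and rows downward; lengths in m; the calibration is good to about 2 mm. A picture is of the moment at which its call begins: read the wrist's pose just before it. camera_params takes no time and is no camera call.
- env.hand_in(): hands the job in, once; it reports no verdict.
Trained networks look in the newest picture that a camera, given by its name, has taken for a name from the list of things; names that differ only in an ending like _2 or _b are one class to them, and where a whole thing is asked for, a point or a joint stands for the part that bears it (a point fixed in the world has none). Each returns a list of dicts, best first, with "conf" (0 to 1); they miss things now and then, are a little off and sometimes report something else, mostly with a low value. They report only what shows in the picture. A call takes as long as a camera call. They do not tell look-alikes from the thing itself.
- finder.regions_of(camera, name): "pixels" (420x560 bool, what is visible of it) and "point" ([column, row] in pixels, amid what is visible of it).
The state is a dict: "clock": time; "joint_pos": joint angles; "qvel": joint speeds; "tau": joint torques, N m; "tcp_pos": TCP position; "orientation": TCP orientation; "wrist_force": force on the tool from outside, world axes, zero at the start; "ft_torque": the same for the moment, N m; "finger_gap": finger opening in m.
Only numpy, scipy, OpenCV 4.12 (cv2) and the standard library are available. Lean on these libraries where they do the work, as an engineer would, in place of code of your own. Each camera call takes 0.05 s, during which the arm holds its last target.

## Task

Put the red mounted specimen into the open blue sample box, standing upright on the grey pad in it just as it stands on the bench now; set it down rather than drop it. Then shut the box's lid fully. Leave the green specimen where it is.

Things in the scene. Friction and masses are not known exactly. Their poses are not given: they have to be found in the camera images.
- red_specimen_center (a point): centre (half-way up) of the red mounted specimen: solid upright cylinder, 30 mm across, 17 mm high, 35 g, round metal section in its top; loose on the bench. z up. Round about, 80 mm or more centre to centre, stand the green specimen and two empty mould cups (one green, one blue: hollow, 40 mm across, 28 mm high, fixed to the bench).
- green_specimen_center (a point): centre (half-way up) of the green mounted specimen, 30 mm across, 23 mm high, loose on the bench; a bystander. z axis up.
- sample_box: blue hinged box, fixed to the bench, lid open. Origin: centre of its underside, on the bench; x from front wall to hinge wall, y along the hinge, z up. Outside 80 (x) by 110 mm (y), rim 24 mm above the bench; inside x -38 to 37 mm, y -53 to 53 mm. A flat grey pad is its floor, top 8 mm above the bench. Shut: 32 mm high, 22 mm clear over the pad. Hinge line along y at x = 42 mm, z = 24 mm.
- sample_box_lid (a joint): lid angle, rad: 0 shut, 1.57 upright, 1.92 leaning right back (stop). A shallow tray, 80 mm from hinge to front edge, 110 mm wide, 8 mm deep. Open, its front edge is on top, some 105 mm above the bench, outer face away from the robot. Light: a fingertip push from behind tips it; it stays put above 1 rad, sinks slowly (some seconds) below that; push it right down. No latch.
There are look-alikes about, which are no part of the job. There is more than one size of the sample_box; the job needs the smaller. Leave any purple look-alike of the part that bears red_specimen_center alone.

How it is judged:
By the outcome, as a careful person would: the job done as asked, in the order asked, and still so for the second after the job is handed in, with the robot touching nothing.
It also fails if it takes over 51 s, if anything falls off the work surface, if the arm or the gripper's body presses on something with over 40 N, if the wrist force passes 120 N, or if a joint passes its speed limit or range.

## Working session

There is one attempt and no reset: what is moved stays moved. The work goes in short steps, Python scripts to look and compute and a tool call to move; the robot and the scene stay as the last step left them, time stands still between calls to the robot, and variables do not carry over. Pictures are saved under pics/ and viewed, and the job is handed in when it is done.

Besides the shell and the picture viewer there is one more tool, called after "Call:" as a command line: name --argument value ..., lists and objects as JSON in quotes. drive_tool: Moves the arm, as the interface text tells. Its arguments: {"type":"object","properties":{"moves":{"type":"array"},"squeeze":{"type":"number"}},"required":["moves"]}

```bash
ls; mkdir -p pics
python3 - <<'E'
from workcell import readout, cams, env, finder
import cv2,numpy as np
s=readout.get_state();print(s)
for n in ["scene","side","wrist"]:
    im=cams.read_camera(n);cv2.imwrite(f"pics/a_{n}.png",im)
    p=cams.camera_params(n);print(n,{k:np.round(v,4).tolist() for k,v in p.items()})
E
```

```text
pics
{'clock': 0.0, 'joint_pos': array([1.05540665e+00, 3.13973953e-01, 4.49903354e-02, 1.30359884e+00,
       1.27989296e-06, 1.43121879e+00]), 'qvel': array([-0.0010469 , -0.00263277,  0.00057985,  0.00133474,  0.00025438,
       -0.00135799]), 'tau': array([-4.22994381e-04, -4.80624390e+01,  2.98535943e+01,  1.94518251e-02,
       -1.63560126e-04,  2.42801065e-06]), 'tcp_pos': array([0.21078649, 0.53442845, 0.23042856]), 'orientation': array([ 0.69445613,  0.13149129,  0.69486324, -0.13268686]), 'wrist_force': array([ 0.57551338,  0.37832115, -0.29067916]), 'ft_torque': array([-0.02882981,  0.00257863,  0.02925971]), 'finger_gap': 0.08561077124474233}
scene {'mtx': [[496.8598, 0.0, 283.8427], [0.0, 496.8598, 211.1123], [0.0, 0.0, 1.0]], 'R': [[0.5648, -0.8252, -0.0109], [-0.4868, -0.3224, -0.8118], [0.6664, 0.4638, -0.5838]], 't': [-0.2988, 0.3051, 0.648]}
side {'mtx': [[422.4406, 0.0, 277.9242], [0.0, 422.4406, 206.5874], [0.0, 0.0, 1.0]], 'R': [[-0.432, -0.9019, 0.0055], [-0.6023, 0.2839, -0.7461], [0.6713, -0.3256, -0.6659]], 't': [0.2244, 0.3578, 0.5249]}
wrist {'mtx': [[363.8756, 0.0, 286.3454], [0.0, 363.8756, 210.731], [0.0, 0.0, 1.0]], 'mount': [[-0.0001, -0.2834, 0.959, -0.1429], [1.0, -0.0008, -0.0002, -0.0], [0.0008, 0.959, 0.2834, -0.0721], [0.0, 0.0, 0.0, 1.0]]}
```

View pics/a_scene.png

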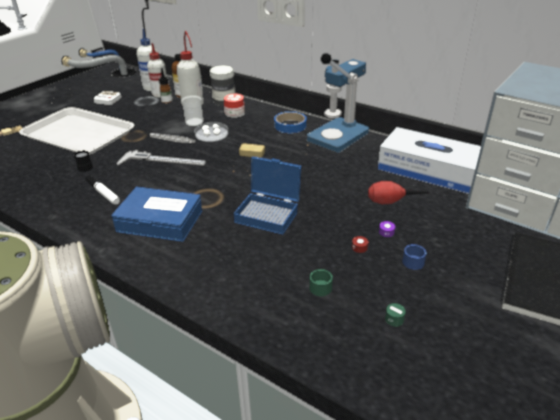

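View pics/a_side.png

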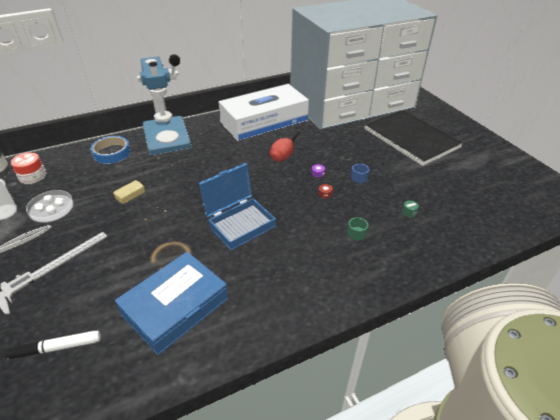

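View pics/a_wrist.png

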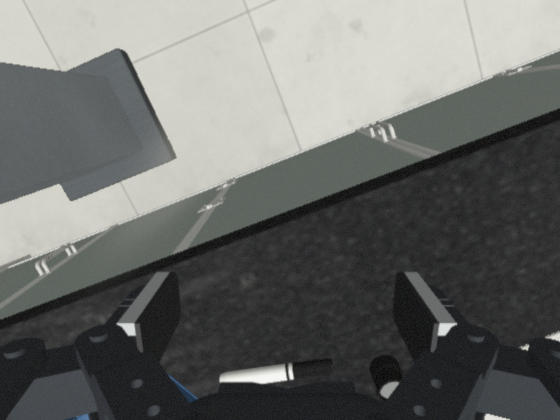

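Scene view: the red specimen is at about (360,243), and its look-alikes are the purple one (387,228) and the red bulb (387,192). The green specimen is at (396,312), the green cup at (320,281) and the blue cup at (414,257). The open small blue box is at (268,208), and the larger closed box at (158,212). I choose (360,243) and the open box, and will check both in a crop.

```bash
cat > h.py <<'E'
import numpy as np,cv2
from workcell import readout, cams, env, finder
from scipy.spatial.transform import Rotation as Ro
def Rq(q): return Ro.from_quat([q[1],q[2],q[3],q[0]]).as_matrix()
def campose(n,s=None):
    p=cams.camera_params(n)
    if n=="wrist":
        T=np.eye(4);T[:3,:3]=Rq(s["orientation"]);T[:3,3]=s["tcp_pos"];T=T@p["mount"]
        R=T[:3,:3].T;return p["mtx"],R,-R@T[:3,3]
    return p["mtx"],np.array(p["R"]),np.array(p["t"])
def ray(n,uv,s=None):
    K,R,t=campose(n,s);d=R.T@np.linalg.inv(K)@np.array([uv[0],uv[1],1.]);return -R.T@t,d
def onz(n,uv,z,s=None):
    c,d=ray(n,uv,s);return c+d*(z-c[2])/d[2]
def proj(n,X,s=None):
    K,R,t=campose(n,s);X=np.atleast_2d(X)@R.T+t;x=X@K.T;return x[:,:2]/x[:,2:]
E
python3 - <<'E'
from h import *
for n in ["scene","side"]:
    im=cams.read_camera(n)
    for nm,z in [("red_specimen_center",.0085),("green_specimen_center",.0115),("sample_box",.012),("sample_box_lid",.06)]:
        for r in finder.regions_of(n,nm)[:4]:
            print(n,nm,round(r["conf"],2),np.round(r["point"],1),r["pixels"].sum(),onz(n,r["point"],z).round(4))
im=cv2.imread("pics/a_scene.png");a=cv2.resize(im[150:330,220:440],None,fx=3.5,fy=3.3,interpolation=2);cv2.imwrite("pics/c1.png",a)
im=cv2.imread("pics/a_side.png");a=cv2.resize(im[150:260,185:435],None,fx=3.2,fy=3.2,interpolation=2);cv2.imwrite("pics/c2.png",a)
E
```

```text
scene red_specimen_center 0.56 [386.1 227.9] 210 [ 0.6525 -0.1653  0.0085]
scene red_specimen_center 0.51 [360.1 242.9] 214 [ 0.5811 -0.1437  0.0085]
scene red_specimen_center 0.22 [397.1 313.7] 381 [ 0.4513 -0.2783  0.0085]
scene green_specimen_center 0.81 [393.8 314.9] 355 [ 0.4432 -0.2758  0.0115]
scene sample_box 0.81 [158.  213.7] 3660 [0.4289 0.2516 0.012 ]
scene sample_box 0.79 [274.4 196.3] 3651 [0.6171 0.0853 0.012 ]
scene sample_box_lid 0.91 [273.8 182.1] 1781 [0.6026 0.0753 0.06  ]
scene sample_box_lid 0.78 [158.4 210. ] 2530 [0.3953 0.205  0.06  ]
side red_specimen_center 0.65 [324.1 192.9] 135 [ 0.5692 -0.1385  0.0085]
side red_specimen_center 0.65 [316.9 172.9] 139 [ 0.6405 -0.1604  0.0085]
side green_specimen_center 0.51 [409.  207.9] 247 [ 0.4451 -0.2759  0.0115]
side sample_box 0.97 [170.3 302.1] 6274 [0.4257 0.2489 0.012 ]
side sample_box 0.71 [235.6 207. ] 3912 [0.6057 0.0592 0.012 ]
side sample_box_lid 0.84 [227.7 188.9] 1714 [0.6137 0.0704 0.06  ]
side sample_box_lid 0.72 [169.6 297.5] 5126 [0.3977 0.2494 0.06  ]
```

View pics/c1.png

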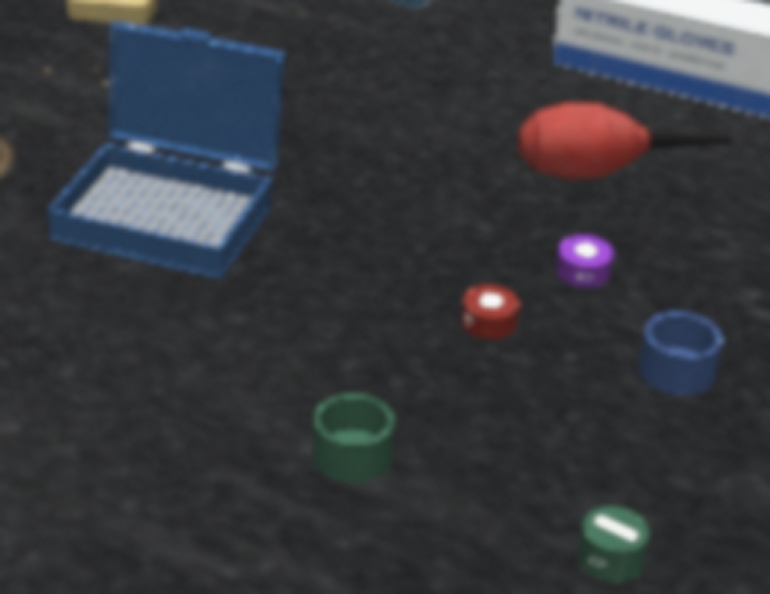

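View pics/c2.png

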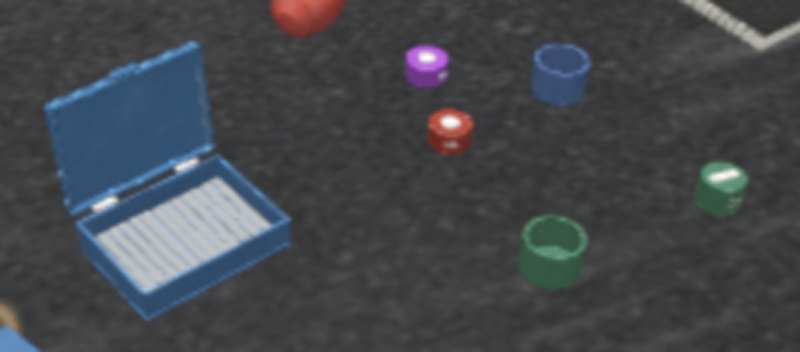

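```bash
cat > box.py <<'E'
from h import *
def boxw(P,x,y,a):
    c,s=np.cos(a),np.sin(a);P=np.atleast_2d(P)
    return np.c_[x+c*P[:,0]-s*P[:,1],y+s*P[:,0]+c*P[:,1],P[:,2]]
def parts(x,y,a,th):
    b=np.array([[i,j,k] for i in(-.04,.04) for j in(-.055,.055) for k in(0,.024)])
    l=[]
    for r in(.002,.082):
        for o in(0,.008):
            for j in(-.055,.055): l.append([.042-r*np.cos(th)+o*np.sin(th),j,.024+r*np.sin(th)+o*np.cos(th)])
    return boxw(b,x,y,a),boxw(l,x,y,a)
def draw(n,q,sh=(420,560),sc=1):
    m=np.zeros((sh[0]*sc,sh[1]*sc),np.uint8)
    for P in parts(*q):
        h=cv2.convexHull(((proj(n,P)+.5)*sc).astype(np.float32));cv2.fillPoly(m,[np.round(h*16).astype(np.int32)],255,shift=4)
    return m
E
python3 - <<'E'
from box import *
from scipy.optimize import minimize
s=readout.get_state();print(Rq(s["orientation"]).round(3))
M={}
for n in["scene","side"]:
    im=cams.read_camera(n)
    rs=finder.regions_of(n,"sample_box")
    c={"scene":(274,196),"side":(236,207)}[n]
    r=min(rs,key=lambda r:np.hypot(*(np.array(r["point"])-c)));M[n]=r["pixels"]
def cost(q):
    t=0
    for n in M:
        m=cv2.resize(draw(n,q,sc=4),(560,420),interpolation=cv2.INTER_AREA)/255.
        t+=np.abs(m-M[n]).sum()/M[n].sum()
    return t
best=None
for a in np.arange(-1.2,1.3,.3):
    r=minimize(cost,[.61,.075,a,1.8],method="Nelder-Mead",options=dict(initial_simplex=[[.61,.075,a,1.8],[.63,.075,a,1.8],[.61,.095,a,1.8],[.61,.075,a+.2,1.8],[.61,.075,a,1.6]],maxiter=150))
    print(round(a,1),r.x.round(4),round(r.fun,3))
    if best is None or r.fun<best.fun:best=r
np.save("q.npy",best.x)
for n in M:
    im=cv2.imread(f"pics/a_{n}.png")
    b,l=parts(*best.x)
    for P in(b,l):
        h=cv2.convexHull(((proj(n,P)+.5)*4-.5).astype(np.float32)).astype(int)
        if P is b: im=cv2.resize(im,None,fx=4,fy=4,interpolation=2)
        cv2.polylines(im,[h],True,(0,255,255),1)
    rim=boxw([[x,y,z] for x,y,z in[(-.038,-.053,.024),(.037,-.053,.024),(.037,.053,.024),(-.038,.053,.024)]],*best.x[:3])
    cv2.polylines(im,[((proj(n,rim)+.5)*4).astype(int)],True,(0,0,255),1)
    u,v={"scene":(225,145),"side":(190,155)}[n]
    cv2.imwrite(f"pics/f_{n}.png",im[v*4:v*4+400,u*4:u*4+400])
a,b=[cv2.imread(f"pics/f_{n}.png") for n in M];cv2.imwrite("pics/f.png",np.hstack([a,b]))
E
```

```text
[[ 0.     0.367  0.93 ]
 [ 0.     0.93  -0.367]
 [-1.     0.     0.   ]]
-1.2 [ 0.5715  0.0785 -1.4759  1.2558] 0.757
-0.9 [0.5552 0.0655 0.1983 1.7812] 0.113
-0.6 [0.5572 0.0656 0.2144 1.6971] 0.087
-0.3 [0.5571 0.0657 0.2145 1.6829] 0.089Traceback (most recent call last):
  File "<stdin>", line 18, in <module>
    res = _minimize_neldermead(fun, x0, args, callback, bounds=bounds,
                               **options)
    fxr = func(xr)
    fx = function(np.copy(x), *(wrapper_args + args))
  File "<stdin>", line 13, in cost
  File "box.py", line 15, in draw
    h=cv2.convexHull(((proj(n,P)+.5)*sc).astype(np.float32));cv2.fillPoly(m,[np.round(h*16).astype(np.int32)],255,shift=4)
                       ~~~~^^^^^
  File "h.py", line 16, in proj
    K,R,t=campose(n,s);X=np.atleast_2d(X)@R.T+t;x=X@K.T;return x[:,:2]/x[:,2:]
          ~~~~~~~^^^^^
  File "h.py", line 6, in campose
    p=cams.camera_params(n)
ValueError: time passes only in moves, steps and waits
```

```bash
python3 - <<'E'
s=open('h.py').read()
s=s.replace("def campose","PC={n:cams.camera_params(n) for n in('scene','side','wrist')}\ndef campose").replace("    p=cams.camera_params(n)\n","    p=PC[n]\n",1)
open('h.py','w').write(s)
E
cat > fit.py <<'E'
from box import *
q=np.array([.5572,.0656,.2144,1.697]);np.save("q.npy",q)
print(readout.get_state()["clock"])
M=["scene","side"]
for n in M:
    im=cv2.imread(f"pics/a_{n}.png");im=cv2.resize(im,None,fx=4,fy=4,interpolation=2)
    for P in parts(*q):
        h=cv2.convexHull(((proj(n,P)+.5)*4-.5).astype(np.float32)).astype(int)
        cv2.polylines(im,[h],True,(0,255,255),1)
    rim=boxw([[x,y,z] for x,y,z in[(-.038,-.053,.024),(.037,-.053,.024),(.037,.053,.024),(-.038,.053,.024)]],*q[:3])
    cv2.polylines(im,[((proj(n,rim)+.5)*4).astype(int)],True,(0,0,255),1)
    for c in ([.575,-.141,0],):
        for z in(0,.017):
            t=np.linspace(0,6.28,40);C=np.c_[c[0]+.015*np.cos(t),c[1]+.015*np.sin(t),0*t+z]
            cv2.polylines(im,[((proj(n,C)+.5)*4).astype(int)],True,(255,255,0),1)
    u,v={"scene":(225,145),"side":(190,155)}[n]
    u2,v2={"scene":(320,200),"side":(285,150)}[n]
    cv2.imwrite(f"pics/f_{n}.png",np.vstack([im[v*4:v*4+400,u*4:u*4+400],im[v2*4:v2*4+200,u2*4:u2*4+400]]))
a,b=[cv2.imread(f"pics/f_{n}.png") for n in M];cv2.imwrite("pics/f.png",np.hstack([a,b]))
E
python3 fit.py
```

```text
0.85
```

View pics/f.png

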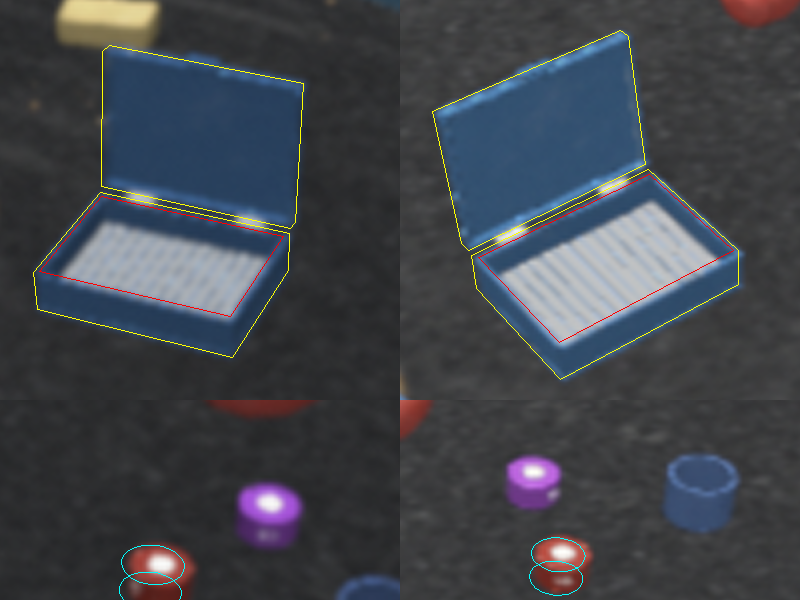

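Both outlines fit the box well: centre (0.557, 0.066), yaw 0.214, lid about 1.70. The red cylinder's drawn circle sits slightly left of it, so the corrected red position is about (0.578, -0.146).

```bash
cat > go.py <<'E'
from h import *
import sys
# usage: go.py x y z yaw [pitch] -> shift & turn in tool axes
def tgt(yaw,tilt=0):
    c,s=np.cos(yaw),np.sin(yaw)
    return np.c_[[0,0,-1],[-s,c,0],[c,s,0]]@Ro.from_rotvec([0,tilt,0]).as_matrix()
if __name__=="__main__":
    x,y,z,yaw=map(float,sys.argv[1:5]);tilt=float(sys.argv[5]) if len(sys.argv)>5 else 0
    s=readout.get_state();R=Rq(s["orientation"])
    print("t",s["clock"],"tcp",s["tcp_pos"].round(4),"F",s["wrist_force"].round(1),"gap",round(s["finger_gap"],4))
    print("shift",(R.T@(np.array([x,y,z])-s["tcp_pos"])).round(4),"turn",Ro.from_matrix(R.T@tgt(yaw,tilt)).as_rotvec().round(4))
E
python3 go.py .565 -.146 .20 .214; python3 -c "
from h import *
for n,u in (('scene',[(414,258),(320,283)]),('side',[(360,174),(358,229)])):
  print([onz(n,v,.014).round(3) for v in u])"
```

```text
t 0.85 tcp [0.2111 0.5349 0.2314] F [-0.2  0.4 -0.1] gap 0.0852
shift [ 0.0313 -0.5035  0.5791] turn [-5.898e-01  1.000e-04 -2.000e-04]
[array([ 0.591, -0.249,  0.014]), array([ 0.438, -0.139,  0.014])]
[array([ 0.588, -0.246,  0.014]), array([ 0.436, -0.139,  0.014])]
```

Call:
drive_tool --moves '[[[0.0,-0.04,0.046,-0.12,0,0,0],[0.005,-0.08,0.092,-0.24,0,0,0],[0.01,-0.12,0.138,-0.36,0,0,0],[0.01,-0.16,0.184,-0.48,0,0,0],[0.015,-0.2,0.23,-0.59,0,0,0]]]'

```text
clock: 1.48
tcp_pos: [0.3525, 0.2629, 0.2168]
orientation: [0.704, -0.077, 0.702, 0.077]
wrist_force: [1.2, 0.1, 1.1]
finger_gap: 0.0852
```

```bash
python3 go.py .565 -.146 .20 .214
```

```text
t 1.475 tcp [0.3525 0.2629 0.2168] F [1.2 0.1 1.1] gap 0.0852
shift [ 0.0168 -0.4453  0.1188] turn [ 0.0044  0.0019 -0.0005]
```

Call:
drive_tool --moves '[[[0.0,-0.055,0.015,0,0,0,60],[0.005,-0.11,0.03,0,0,0,60],[0.01,-0.165,0.045,0,0,0,60],[0.01,-0.22,0.06,0,0,0,60],[0.015,-0.275,0.075,0,0,0,60]]]'

```text
clock: 2.1
tcp_pos: [0.4864, 0.0088, 0.2023]
orientation: [0.704, -0.077, 0.702, 0.077]
wrist_force: [0.8, 0.7, -0.6]
finger_gap: 0.0654
```

```bash
python3 go.py .565 -.146 .18 .214
```

```text
t 2.1 tcp [0.4864 0.0088 0.2023] F [ 0.8  0.7 -0.6] gap 0.0654
shift [ 0.0224 -0.1682  0.0432] turn [ 0.0041  0.0034 -0.0001]
```

Call:
drive_tool --moves '[[[0.005,-0.055,0.015,0,0,0,100],[0.01,-0.11,0.03,0,0,0,100],[0.02,-0.16,0.042,0,0,0,100],[0.022,-0.168,0.043,0,0,0,100],[0.022,-0.168,0.043,0,0,0,100]]]'

```text
clock: 2.72
tcp_pos: [0.5643, -0.1459, 0.1799]
orientation: [0.704, -0.076, 0.702, 0.077]
wrist_force: [0.0, -0.3, 0.2]
finger_gap: 0.0518
```

Run:
```python
from h import *
s=readout.get_state();im=cams.read_camera("wrist");cv2.imwrite("pics/w1.png",im)
print(s["clock"],s["tcp_pos"],s["finger_gap"])
for r in finder.regions_of("wrist","red_specimen_center"):
    print(round(r["conf"],2),np.round(r["point"],1),r["pixels"].sum(),onz("wrist",r["point"],.012,s).round(4))
hs=cv2.cvtColor(im,cv2.COLOR_BGR2HSV);m=(((hs[...,0]<8)|(hs[...,0]>172))&(hs[...,1]>120)&(hs[...,2]>40)).astype(np.uint8)
k,l,st,ce=cv2.connectedComponentsWithStats(m)
for i in range(1,k):
    if st[i,4]>100:print(st[i],ce[i])
```

```text
2.725 [ 0.56429783 -0.14594892  0.17994763] 0.051828569823384955
0.84 [247.2 266.5] 953 [ 0.6449 -0.1655  0.012 ]
0.75 [282.8 200.3] 1023 [ 0.5753 -0.1466  0.012 ]
[269 183  34  35 503] [285.7554672  199.74552684]
[ 235  345   78   36 1067] [271.86316776 359.46766635]
```

View pics/w1.png

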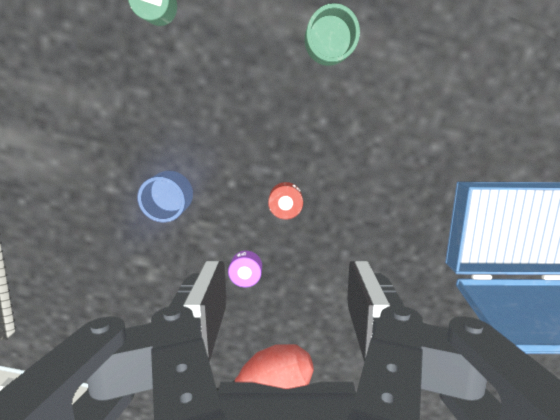

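The wrist view shows red at (286,202) between the purple one (245,269), the blue cup (165,198) and the green cup (333,33). There's room around it for the fingers.

```bash
python3 - <<'E'
from h import *
s=readout.get_state()
print(onz("wrist",(286,203),.017,s))
im=cv2.resize(cv2.imread("pics/w1.png")[150:250,230:340],None,fx=5,fy=5,interpolation=2)
for c,col in (((.5765,-.1485),(255,255,0)),(onz("wrist",(286,203),.017,s)[:2],(0,255,0))):
  for z in(0,.017):
    t=np.linspace(0,6.28,40);C=np.c_[c[0]+.015*np.cos(t),c[1]+.015*np.sin(t),0*t+z]
    cv2.polylines(im,[((proj("wrist",C,s)+.5-[230,150])*5).astype(int)],True,col,1)
cv2.imwrite("pics/w1f.png",im)
E
python3 go.py .577 -.149 .05 .214
```

```text
[ 0.57602673 -0.14231815  0.017     ]
t 2.825 tcp [ 0.5642 -0.1447  0.1807] F [-0.1 -0.1  0.6] gap 0.0516
shift [ 0.1307 -0.0071  0.0111] turn [ 0.0051  0.0032 -0.0007]
```

View pics/w1f.png

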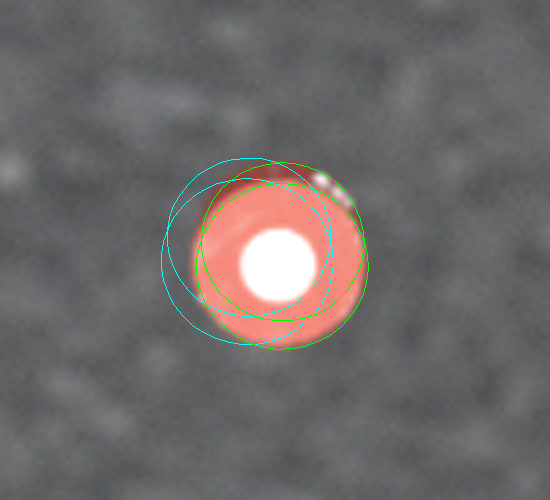

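```bash
python3 go.py .5765 -.144 .0035 .214
```

```text
t 2.825 tcp [ 0.5642 -0.1447  0.1807] F [-0.1 -0.1  0.6] gap 0.0516
shift [ 0.1772 -0.0021  0.0116] turn [ 0.0051  0.0032 -0.0007]
```

Call:
drive_tool --moves '[[[0.04,-0.002,0.008,0,0.003,0,100],[0.08,-0.002,0.011,0,0.003,0,100],[0.115,-0.002,0.0115,0,0.003,0,100],[0.135,-0.002,0.0115,0,0.003,0,100],[0.15,-0.002,0.0115,0,0.003,0,100]]]'

```text
clock: 3.45
tcp_pos: [0.5759, -0.1423, 0.0305]
orientation: [0.703, -0.078, 0.703, 0.078]
wrist_force: [0.4, 0.1, 0.8]
finger_gap: 0.0519
```

```bash
python3 go.py .5765 -.144 .0035 .214;python3 - <<'E'
from h import *
cv2.imwrite("pics/w2.png",cams.read_camera("wrist"))
E
```

```text
t 3.45 tcp [ 0.5759 -0.1423  0.0305] F [0.4 0.1 0.8] gap 0.0519
shift [ 0.027  -0.0019  0.0002] turn [ 0.0072 -0.0001 -0.001 ]
```

View pics/w2.png

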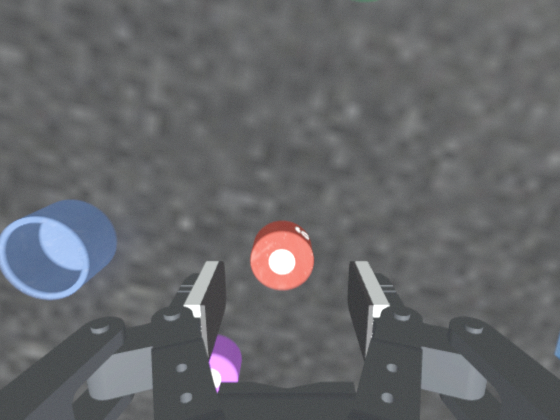

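The specimen, at (282,261), is centred between the pads. Next I check the fore-aft offset and go down.

Run:
```python
from h import *
s=readout.get_state();print(onz("wrist",(282,262),.017,s))
```

```text
[ 0.57393797 -0.14461806  0.017     ]
```

Call:
drive_tool --moves '[[[0.008,-0.001,0.0,0.005,0,0,100],[0.017,-0.001,0.0,0.005,0,0,100],[0.023,-0.001,0.0,0.005,0,0,100],[0.026,-0.001,0.0,0.005,0,0,100],[0.026,-0.001,0.0,0.005,0,0,100]]]'

```text
clock: 4.12
tcp_pos: [0.5752, -0.1432, 0.0027]
orientation: [0.702, -0.075, 0.704, 0.077]
wrist_force: [0.5, -0.1, -0.4]
finger_gap: 0.0517
```

Call:
drive_tool --moves '[[[0,0,-0.001,0,0,0,140],[0,0,-0.001,0,0,0,200],[0,0,-0.001,0,0,0,230],[0,0,-0.001,0,0,0,230],[0,0,-0.001,0,0,0,230]]]' --squeeze 35

```text
clock: 4.75
tcp_pos: [0.5745, -0.1436, 0.0031]
orientation: [0.702, -0.076, 0.704, 0.077]
wrist_force: [-0.4, -0.4, 5.0]
finger_gap: 0.0282
```

```bash
python3 go.py .5765 -.144 .12 .214
```

```text
t 4.75 tcp [ 0.5745 -0.1436  0.0031] F [-0.4 -0.4  5. ] gap 0.0282
shift [-0.1169 -0.0006  0.0017] turn [ 0.0016 -0.0014 -0.0017]
```

Call:
drive_tool --moves '[[[-0.006,0,0,0,0,0,230],[-0.015,0,0,0,0,0,230],[-0.03,0,0,0,0,0,230],[-0.04,0,0,0,0,0,230],[-0.04,0,0,0,0,0,230]]]'

```text
clock: 5.38
tcp_pos: [0.5756, -0.144, 0.0446]
orientation: [0.703, -0.076, 0.703, 0.076]
wrist_force: [0.4, -0.7, -1.0]
finger_gap: 0.0283
```

Run:
```python
from h import *
s=readout.get_state();print(s["tcp_pos"],s["finger_gap"])
a=cams.read_camera("wrist");b=cams.read_camera("side");c=cams.read_camera("scene")
cv2.imwrite("pics/w3.png",np.hstack([cv2.resize(a[200:400,180:390],(420,400),interpolation=2),cv2.resize(b[100:230,260:390],(380,400),interpolation=2)]))
```

```text
[ 0.57562651 -0.14404484  0.04460772] 0.028320618955748316
```

View pics/w3.png

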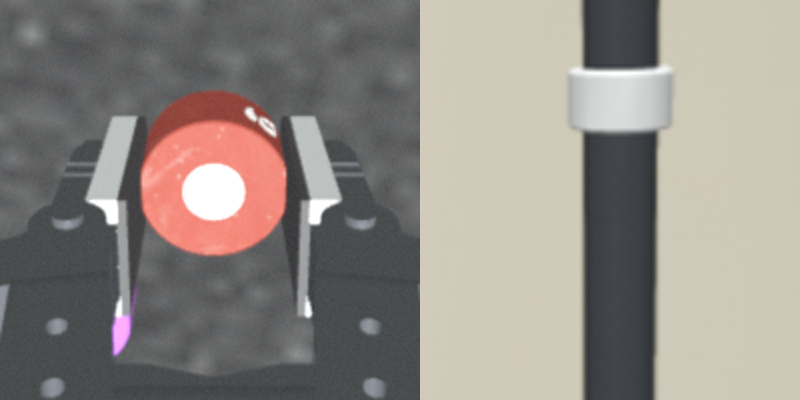

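The specimen is held upright in the middle of the pads. The arm blocks the side view. Next I carry it over the box.

```bash
python3 go.py .5494 .0639 .12 .214
```

```text
t 5.525 tcp [ 0.5744 -0.1436  0.0429] F [ 0.  -0.   0.5] gap 0.0283
shift [-0.0767  0.2082  0.0199] turn [ 0.0016 -0.0017 -0.0019]
```

Call:
drive_tool --moves '[[[-0.035,0.01,0.0,0,0,0,230],[-0.065,0.045,0.0,0,0,0,230],[-0.077,0.09,0.006,0,0,0,230],[-0.077,0.135,0.012,0,0,0,230],[-0.077,0.175,0.018,0,0,0,230]]]'

```text
clock: 6.15
tcp_pos: [0.5541, 0.0326, 0.12]
orientation: [0.702, -0.075, 0.704, 0.077]
wrist_force: [0.8, 0.4, -1.1]
finger_gap: 0.0284
```

```bash
python3 go.py .5494 .0639 .07 .2144
```

```text
t 6.15 tcp [0.5541 0.0326 0.12  ] F [ 0.8  0.4 -1.1] gap 0.0284
shift [0.0501 0.0315 0.0022] turn [ 0.0012 -0.0021 -0.0021]
```

Call:
drive_tool --moves '[[[0.0,0.02,0.001,0,0,0,230],[0.01,0.0315,0.002,0,0,0,230],[0.03,0.0315,0.002,0,-0.002,0,230],[0.045,0.0315,0.002,0,-0.002,0,230],[0.05,0.0315,0.002,0,-0.002,0,230]]]'

```text
clock: 6.78
tcp_pos: [0.5482, 0.0634, 0.0683]
orientation: [0.702, -0.075, 0.704, 0.077]
wrist_force: [0.5, -0.1, -0.2]
finger_gap: 0.0284
```

```bash
python3 - <<'E'
from h import *
s=readout.get_state();print(s["tcp_pos"],s["finger_gap"])
a=cams.read_camera("wrist");b=cams.read_camera("scene")
cv2.imwrite("pics/w4.png",np.hstack([a[:,:400],b[100:300,180:380].repeat(2,0).repeat(2,1)[:,:][:400]] if 0 else [cv2.resize(a,(400,300)),cv2.resize(b[120:270,180:380],(400,300),interpolation=2)]))
E
python3 go.py .5494 .0639 .012 .2144
```

```text
[0.54815732 0.06338373 0.06833195] 0.028361839686150532
t 6.875 tcp [0.5487 0.0634 0.0692] F [ 0.  -0.5 -0.5] gap 0.0284
shift [0.0572 0.0002 0.0009] turn [ 0.0005 -0.0017 -0.0025]
```

View pics/w4.png

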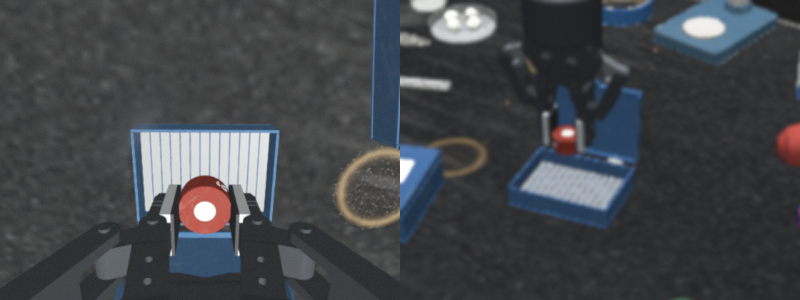

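The specimen is centred over the box, and the fingers are clear of the walls and lid. Lowering it.

Call:
drive_tool --moves '[[[0.015,0,0.001,0,0,0,230],[0.03,0,0.001,0,0,0,230],[0.042,0,0.001,0,0,0,230],[0.05,0,0.001,0,0,0,230],[0.053,0,0.001,0,0,0,230]]]'

```text
clock: 7.5
tcp_pos: [0.5491, 0.0638, 0.0154]
orientation: [0.702, -0.075, 0.704, 0.077]
wrist_force: [-0.6, 0.2, -1.2]
finger_gap: 0.0285
```

Call:
drive_tool --moves '[[[0.001,0,0,0,0,0,230],[0.002,0,0,0,0,0,230],[0.003,0,0,0,0,0,230],[0.0035,0,0,0,0,0,230],[0.0035,0,0,0,0,0,230]]]'

```text
clock: 8.12
tcp_pos: [0.5492, 0.0638, 0.012]
orientation: [0.702, -0.075, 0.704, 0.077]
wrist_force: [-0.3, 0.4, -0.1]
finger_gap: 0.0289
```

```bash
python3 go.py .5494 .0639 .011 .2144
```

```text
t 8.125 tcp [0.5492 0.0638 0.012 ] F [-0.3  0.4 -0.1] gap 0.0289
shift [0.001  0.0001 0.0002] turn [ 0.0005 -0.0025 -0.0027]
```

Call:
drive_tool --moves '[[[0.0005,0,0,0,0,0,230],[0.001,0,0,0,0,0,230],[0.0015,0,0,0,0,0,230],[0.0015,0,0,0,0,0,230],[0.0015,0,0,0,0,0,230]]]'

```text
clock: 8.75
tcp_pos: [0.5493, 0.0638, 0.0111]
orientation: [0.702, -0.075, 0.704, 0.077]
wrist_force: [-1.5, -0.7, 5.8]
finger_gap: 0.0284
```

A 5.8 N contact means the specimen is on the pad. Releasing partway, then going straight up.

Call:
drive_tool --moves '[[[0,0,0,0,0,0,150],[0,0,0,0,0,0,125],[0,0,0,0,0,0,120],[0,0,0,0,0,0,120],[-0.003,0,0,0,0,0,120]]]'

```text
clock: 9.38
tcp_pos: [0.549, 0.0638, 0.0139]
orientation: [0.702, -0.075, 0.704, 0.077]
wrist_force: [-0.9, 0.1, 0.5]
finger_gap: 0.0454
```

Call:
drive_tool --moves '[[[-0.02,0,0,0,0,0,120],[-0.05,0,0,0,0,0,120],[-0.09,0,0,0,0,0,120],[-0.13,0,0,0,0,0,120],[-0.16,0,0,0,0,0,120]]]'

```text
clock: 10.0
tcp_pos: [0.55, 0.0634, 0.1761]
orientation: [0.703, -0.075, 0.703, 0.077]
wrist_force: [-0.2, 0.4, 0.3]
finger_gap: 0.0454
```

```bash
python3 - <<'E'
from h import *
a=cams.read_camera("wrist");b=cams.read_camera("side");
cv2.imwrite("pics/w5.png",np.hstack([cv2.resize(a,(400,300)),cv2.resize(b[140:260,165:325],(400,300),interpolation=2)]))
E
python3 go.py .70 .097 .2 .2144
```

```text
t 10.1 tcp [0.5519 0.0634 0.178 ] F [0.9 0.1 0.1] gap 0.0455
shift [-0.0213  0.0012  0.152 ] turn [ 0.0007  0.0041 -0.001 ]
```

View pics/w5.png

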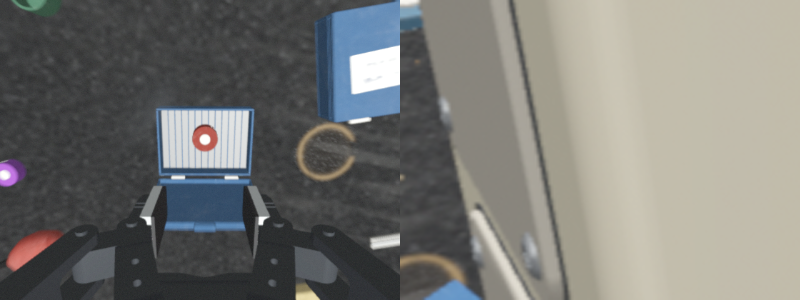

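The specimen is standing upright at (205,138), mid-pad. Next I shut the fingers and go over behind the lid.

```bash
python3 go.py .650 .0858 .085 .2144
```

```text
t 10.1 tcp [0.5519 0.0634 0.178 ] F [0.9 0.1 0.1] gap 0.0455
shift [0.0934 0.0008 0.1002] turn [ 0.0007  0.0041 -0.001 ]
```

Call:
drive_tool --moves '[[[0,0,0.035,0,0,0,255],[0,0,0.07,0,0,0,255],[0,0,0.101,0,0.004,0,255],[0,0,0.101,0,0.004,0,255],[0.01,0,0.101,0,0.004,0,255]]]'

```text
clock: 10.72
tcp_pos: [0.6502, 0.085, 0.1678]
orientation: [0.703, -0.076, 0.703, 0.076]
wrist_force: [0.6, -0.3, -0.4]
finger_gap: -0.0
```

```bash
python3 - <<'E'
from box import *
for n in("wrist","scene"):
    im=cams.read_camera(n);cv2.imwrite(f"pics/w6{n}.png",im)
a,b=[cv2.imread(f"pics/w6{n}.png") for n in("wrist","scene")]
cv2.imwrite("pics/w6.png",np.hstack([cv2.resize(a,(400,300)),cv2.resize(b[60:270,180:460],(400,300),interpolation=2)]))
E
python3 go.py .650 .0858 .085 .2144
```

```text
t 10.825 tcp [0.6487 0.0849 0.1664] F [-0.8 -0.4  0.6] gap 0.0
shift [0.0814 0.0005 0.0018] turn [ 0.0005 -0.0035 -0.0018]
```

View pics/w6.png

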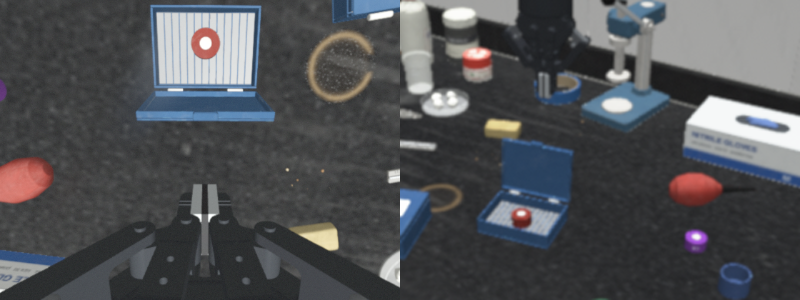

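The fingers are shut and behind the lid. Descending, then tipping it.

Call:
drive_tool --moves '[[[0.02,0,0.001,0,-0.003,0,255],[0.045,0,0.001,0,-0.003,0,255],[0.07,0,0.001,0,-0.003,0,255],[0.083,0,0.001,0,-0.003,0,255],[0.085,0,0.001,0,-0.003,0,255]]]'

```text
clock: 11.45
tcp_pos: [0.6483, 0.085, 0.0808]
orientation: [0.702, -0.075, 0.704, 0.076]
wrist_force: [0.7, -0.1, 0.0]
finger_gap: 0.0001
```

Call:
drive_tool --moves '[[[0,0,-0.008,0,0,0,255],[0,0,-0.016,0,0,0,255],[0,0,-0.024,0,0,0,255],[0,0,-0.031,0,0,0,255],[0,0,-0.037,0,0,0,255]]]'

```text
clock: 12.08
tcp_pos: [0.612, 0.0771, 0.0813]
orientation: [0.703, -0.075, 0.704, 0.076]
wrist_force: [1.1, 0.7, 1.0]
finger_gap: -0.0002
```

```bash
cat > bp.py <<'E'
from box import *
q=np.load("q.npy");s=readout.get_state();d=s["tcp_pos"]-[q[0],q[1],0];c,n=np.cos(q[2]),np.sin(q[2])
print(s["clock"],"box xyz",np.round([c*d[0]+n*d[1],-n*d[0]+c*d[1],d[2]],4),s["wrist_force"].round(1))
b=cams.read_camera("scene");cv2.imwrite("pics/lid_%d.png"%(s["clock"]*100),cv2.resize(b[90:270,200:420],(660,540),interpolation=2));print("pics/lid_%d.png"%(s["clock"]*100))
E
python3 bp.py
```

```text
12.075 box xyz [ 0.056  -0.0005  0.0813] [1.1 0.7 1. ]
pics/lid_1207.png
```

View pics/lid_1207.png

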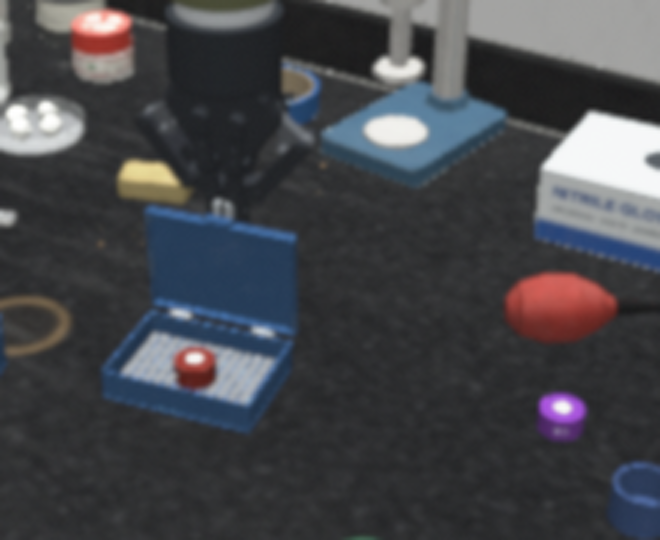

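Call:
drive_tool --moves '[[[0,0,-0.007,0,0,0,255],[0,0,-0.014,0,0,0,255],[0.0,0,-0.02,0,0,0,255],[0.002,0,-0.026,0,0,0,255],[0.004,0,-0.031,0,0,0,255]]]'

```text
clock: 12.75
tcp_pos: [0.5804, 0.0703, 0.0771]
orientation: [0.702, -0.075, 0.704, 0.076]
wrist_force: [0.2, 0.8, 0.6]
finger_gap: 0.0003
```

```bash
python3 bp.py
```

```text
12.75 box xyz [ 0.0237 -0.0003  0.0771] [0.2 0.8 0.6]
pics/lid_1275.png
```

View pics/lid_1275.png

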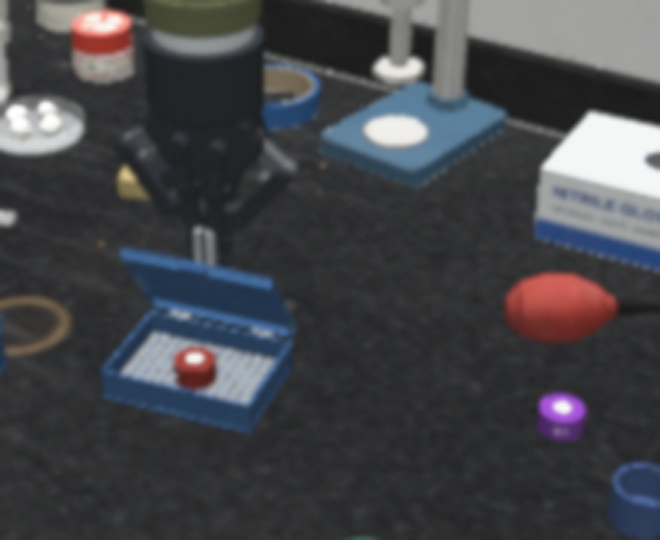

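Call:
drive_tool --moves '[[[0.002,0,-0.005,0,0,0,255],[0.005,0,-0.01,0,0,0,255],[0.009,0,-0.014,0,0,0,255],[0.013,0,-0.018,0,0,0,255],[0.018,0,-0.021,0,0,0,255]]]'

```text
clock: 13.42
tcp_pos: [0.5586, 0.0657, 0.0585]
orientation: [0.701, -0.075, 0.705, 0.076]
wrist_force: [-0.2, -0.1, -0.5]
finger_gap: -0.0001
```

```bash
python3 bp.py
```

```text
13.425 box xyz [ 0.0013 -0.0002  0.0585] [-0.2 -0.1 -0.5]
pics/lid_1342.png
```

The lid is tipping down as planned, with very little force. Continuing.

Call:
drive_tool --moves '[[[0.005,0,-0.003,0,0,0,255],[0.01,0,-0.005,0,0,0,255],[0.015,0,-0.007,0,0,0,255],[0.02,0,-0.009,0,0,0,255],[0.023,0,-0.01,0,0,0,255]]]'

```text
clock: 14.1
tcp_pos: [0.5475, 0.0636, 0.0343]
orientation: [0.701, -0.075, 0.705, 0.076]
wrist_force: [0.3, 0.2, -0.2]
finger_gap: -0.0001
```

```bash
python3 bp.py
```

```text
14.1 box xyz [-0.01    0.0001  0.0343] [ 0.3  0.2 -0.2]
pics/lid_1410.png
```

Call:
drive_tool --moves '[[[0.001,0,0,0,0,0,255],[0.002,0,0,0,0,0,255],[0.003,0,0,0,0,0,255],[0.003,0,0,0,0,0,255],[0.003,0,0,0,0,0,255]]]'

```text
clock: 14.78
tcp_pos: [0.5471, 0.0636, 0.0322]
orientation: [0.701, -0.075, 0.705, 0.076]
wrist_force: [-3.0, 0.5, 8.9]
finger_gap: -0.0001
```

```bash
python3 bp.py
```

```text
14.775 box xyz [-0.0103  0.0002  0.0322] [-3.   0.5  8.9]
pics/lid_1477.png
```

8.9 N at 32 mm matches the shut height. Backing off to look.

Call:
drive_tool --moves '[[[-0.02,0,0,0,0,0,255],[-0.06,0,-0.03,0,0,0,255],[-0.1,0,-0.07,0,0,0,255],[-0.13,-0.03,-0.11,0,0,0,255],[-0.15,-0.06,-0.12,0,0,0,255]]]'

```text
clock: 15.45
tcp_pos: [0.442, -0.0212, 0.1845]
orientation: [0.701, -0.076, 0.705, 0.077]
wrist_force: [1.7, -0.6, -0.7]
finger_gap: 0.0002
```

Run:
```python
from box import *
q=np.load("q.npy");o=[]
for n,(u,v) in (("scene",(215,150)),("side",(190,155))):
    im=cams.read_camera(n);im=cv2.resize(im,None,fx=4,fy=4,interpolation=2)
    P=boxw([[.042-r,j,z] for r in(.002,.082) for j in(-.055,.055) for z in(.024,.032)],*q[:3])
    h=cv2.convexHull(((proj(n,P)+.5)*4-.5).astype(np.float32)).astype(int)
    cv2.polylines(im,[h],True,(0,255,255),1);o.append(im[v*4:v*4+400,u*4:u*4+400])
cv2.imwrite("pics/end.png",np.hstack(o));cv2.imwrite("pics/endw.png",cams.read_camera("wrist"));print(readout.get_state()["clock"],readout.get_state()["tcp_pos"])
```

```text
15.6 [ 0.44455504 -0.02190243  0.18415123]
```

View pics/end.png

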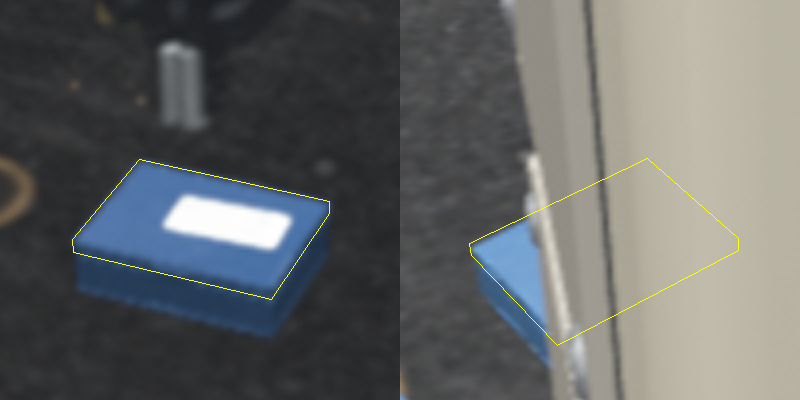

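View pics/endw.png

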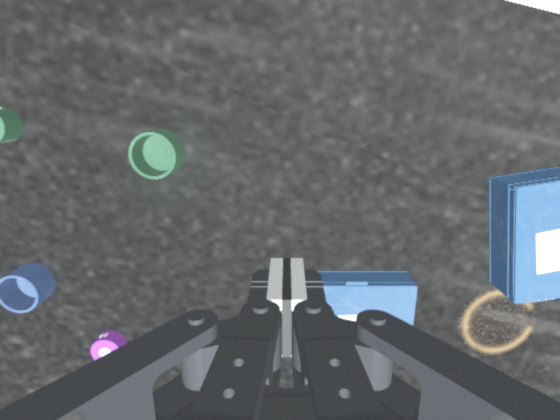

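The lid edges match the outline drawn for a shut lid in the scene view, and the visible part of the side view agrees. The gripper is clear. Handing in.

```bash
python3 -c "
from workcell import env,readout
print(readout.get_state()['clock']);print(env.hand_in())"
```

```text
15.6
the job is handed in; nothing more can be done
None
```

The red specimen is in the small blue box, set down upright on the grey pad, and the lid is shut. I handed the job in at 15.6 s on the robot's clock.

- **Placing:** I lowered the specimen until the wrist read 5.8 N of contact, then let go. The pictures after release show it standing upright in the middle of the pad.
- **Lid:** I tipped it from behind with shut fingers and pressed it down to 32 mm at 8.9 N, which is the shut height. After backing off, its edges matched the outline for a shut lid in the scene camera. The arm hid most of the box from the side camera, so that view only confirmed one corner.
- **Bystanders:** the green specimen, the purple look-alike and the cups were not touched.
- **Disagreements:** the gripper read 28.3 mm on the 30 mm specimen, but the grasp held. The first camera estimates of the red specimen's position differed by about 12 mm, which the wrist camera settled. An early fitting script stopped on an interface error, which did no harm.

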